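# Walk the lamp's power pack onto its contact plate and switch the lamp on

### The arm

A 6-joint arm with a two-finger parallel gripper is mounted at the origin on the work surface. World frame = base frame: x ahead of the robot, y to its left, z up, the work surface at z = 0. Lengths are in m, angles in rad, forces in N, time in s.
With the tool pointing down it reaches from about 0.275 to 0.975 m from the base axis. Payload 8.4 kg.
Tool frame: the origin (TCP) lies on the centre line of the jaws, within the pads' length; the fingertips stand 17 mm ahead of it and the grasp point (between the pads) lies 2 mm behind it (ctrl.nose_length is the distance from the TCP to the fingertips, in m); z points along the fingers, y is the line along which they close (so a half turn about z gives the same grasp; the last joint's range is limited). The gripper opens to 92 mm and grips with 3 to 60 N. Pads are 20 mm wide; open, the fingers measure 128 mm over their backs; the gripper's body (75 mm by 189 mm) begins 69 mm behind the grasp point.
Start: joints at [1.137, 0.353, 1.633, -0, 1.155, -0.002], TCP at [0.262, 0.568, 0.204] pointing down, gripper open.
Joint ranges: [-2.63, 2.63], [-0.92, 2.1], [0.06, 2.66], [-1.3, 4.44], [0, 2.69], [-3.02, 3.02]. Speed limits (rad/s): [2.22, 2.22, 2.79, 3.14, 3.14, 3.14].

### API

Orientations are given as a unit quaternion [x, y, z, w].
In Python, from bench import ctrl gives the robot as it stands. The module is installed in compiled form; this text tells all that it offers. Calls block until the motion is done:
- ctrl.move_to(position, orientation): joint-space move of the TCP to a pose.
- ctrl.move_straight(position, attitude=None, feed=0.15, f_stop=None): straight line of the TCP; attitude=None keeps the orientation; feed is the mean speed in m/s. With f_stop (N) it stops when the force on the tool has changed by that much, and returns True; else False.
- ctrl.goto_joints(angles): joint-space move.
- ctrl.ungrasp() and ctrl.grab(grip_force=None): open the fingers fully, or close them until they stop; grip_force is the grip in N (None keeps the last).
- ctrl.dwell(seconds).
- ctrl.solve_ik(position, orientation): joint angles nearest the present ones, or None.
- ctrl.state(): the state.
- ctrl.grab_frame(name): name is "side" or "top"; returns a dict with "color" (384x512x3 uint8, red, green, blue), "fx", "fy", "cx", "cy" (pixels), "dist_coeffs" ([k1, k2, p1, p2, k3] as OpenCV has them; the pictures are not rectified), "xyz" and "attitude" of the camera in the world. Camera axes: x right, y up, looking along -z (the intrinsics and any distortion apply to the point x, -y, -z); pixel columns grow to the right and rows downward; lengths in m; the calibration is good to about 2 mm. A picture is of the moment at which its call begins. There is no depth.
A pose or a line that the arm cannot do raises ctrl.IKError and nothing moves.
- ctrl.finish_job(): hands the job in; it is judged then, once.
The state is a dict: "time_s": time; "qpos": joint angles; "joint_vel": joint speeds; "joint_torque": joint torques, N m; "position": TCP position; "tool_rot": TCP orientation; "force": force on the tool from outside, world axes, zero at the start; "ft_torque": the same for the moment, N m; "grip_width": finger opening in m; "finger_force": force on a finger pad.
Only numpy, scipy, OpenCV 4.12 (cv2) and the standard library are available. Lean on these libraries where they do the work, as an engineer would, in place of code of your own. Each camera call takes 0.05 s, during which the arm holds its last target. There are 200 camera calls.

### The job

Walk the tall power pack over the steel strip onto the brass contact plate like heavy furniture, one foot at a time: tip it sideways onto one foot, swing the other foot over the strip and set it down, then tip it onto that foot and bring the second foot across, never lifting both feet off the bench. When it stands upright with both feet fully on the plate, flip the toggle switch under the lamp shade to on. Do not topple the pack or disturb the jar, the tray and the bowl.

Things in the scene. Friction and masses are not known exactly. Their poses are not given: they have to be found in the camera images.
- pack_mid (a point): Centre (half-way up) of the power pack, a loose tall narrow grey box with a yellow band, black vents and an orange handle, 0.6 to 0.9 kg. x = its thin direction, y = its width, z = up. 140 wide (y), 40 deep (x), 200 tall overall with feet and handle. The grey box runs from 18 to 148 above the foot soles; between the feet its underside is clear of the bench.
- handle (a point): Centre of the pack's orange handle, 74 above the pack's centre, on the middle of its top: a closed upright grip 44 long (y), 24 thick (x), 52 tall, with flat end faces looking to the pack's +y and -y that can be pinched along y. Same axes as the pack.
- foot_left (a point): Bottom outer edge of the pack's left foot, at the middle of its depth: 70 to +y and 100 below the pack's centre; pack's axes. Each of the two black rubber feet is 40 deep (x), 16 wide (y), 18 tall, its outer face flush with the end of the box.
- foot_right (a point): Bottom outer edge of the pack's right foot, at the middle of its depth: 70 to -y and 100 below the pack's centre; pack's axes.
- plate_mid (a point): Centre of the brass contact plate, fixed and flush with the bench (no step, bench height 0), 72 (x) by 280 (y), with black edge lines. Its x points away from the pack's start, y along the plate. The pack starts before the strip, about parallel to it, its centre 79 to 94 on the -x side of this point.
- strip_mid (a point): Centre of the top of the fixed steel strip in the way, 12 wide (x), 10 high, 360 long (y), parallel to the plate on its near side, 42 to -x of the plate's centre. Same axes as the plate.
- switch (a point): Foot of the toggle's bat, on its hinge line, 2 above the top of the fixed aluminium lamp box. Axes: x away from the robot, y left, z up. The box is 170 (x) by 140 (y) by 100 high; from this point it reaches 50 towards -x, 120 towards +x and 70 to each side.
- shade_mid (a point): Centre of the level underside of the lamp's fixed green round shade, radius 85, 105 tall, 148 above and 65 to +x of the switch (same axes). Its near rim lies 20 to the robot's side of the switch: a gripper held straight down over the switch hits it; one leaning back towards the robot by about 38 degrees passes below.
- toggle_tip (a point): Centre of the ball (10 across) at the end of the steel toggle bat, 32 from the hinge; the bat is 8 thick.
- toggle (a joint): Angle of the toggle bat in rad: -0.35 = off, leaning left (lamp +y); +0.35 = on, leaning right (lamp -y). Snap action: pushed past the middle (0) it jumps to the other side; pushing it from rest takes about 2 N at its tip.
- jar_mid (a point): Centre of a closed amber jar, 60 across, 100 tall, standing loose; to be left alone.
- tray_mid (a point): Centre of a loose yellow tray, 150 by 110 by 45 tall; to be left alone.
- bowl_mid (a point): Centre of a loose white bowl, 100 across, 45 tall; to be left alone.
Things that resemble listed ones, but are neither listed nor needed, are in the scene too. Leave any pink or red look-alike of the part that bears pack_mid alone.

How it is judged:
By the outcome, as a careful person would: the job done as asked, in the order asked, and still so for the second after the job is handed in, with the robot touching nothing.
It also fails if it takes over 64 s, if anything falls off the work surface, if the arm or the gripper's body presses on something with over 40 N, if the wrist force passes 120 N, or if a joint passes its speed limit or range.

## Working session

There is one attempt and no reset: what is moved stays moved. The work goes in short steps, each a Python script; the robot and the scene stay as the last script left them, time stands still between calls to the robot, and variables do not carry over. Pictures are saved under pics/ and viewed, at most 12 in all, crops included, and the job is handed in when it is done.

```bash
mkdir -p pics; ls; python3 - <<'E'
from bench import ctrl
import cv2,numpy as np
for n in("side","top"):
    f=ctrl.grab_frame(n); np.save(f'pics/{n}0.npy',f['color']); cv2.imwrite(f'pics/{n}0.png',cv2.resize(f['color'][:,:,::-1],(800,600),interpolation=cv2.INTER_CUBIC))
    print(n,{k:f[k] for k in f if k!='color'})
s=ctrl.state();print(s)
E
```

```text
pics
side {'fx': 481.79087482350036, 'fy': 481.79087482350036, 'cx': 245.61106458919403, 'cy': 187.77099875473286, 'dist_coeffs': array([-0.05992044,  0.        ,  0.        ,  0.        ,  0.        ]), 'xyz': array([ 0.43421883, -1.02550838,  0.85959732]), 'attitude': array([ 0.48306109, -0.02153832, -0.05811929,  0.87339008])}
top {'fx': 390.78110715463123, 'fy': 390.78110715463123, 'cx': 258.9155888770699, 'cy': 187.80375751327026, 'dist_coeffs': array([-0.05757093,  0.        ,  0.        ,  0.        ,  0.        ]), 'xyz': array([0.39216066, 0.07325665, 1.29341779]), 'attitude': array([-0.04289701,  0.05395464,  0.70641142, -0.70443712])}
{'time_s': 0.1, 'qpos': array([ 1.13660115e+00,  3.53566957e-01,  1.63404592e+00,  3.88788914e-07,
        1.15521274e+00, -2.41465878e-03]), 'joint_vel': array([ 7.69106529e-04, -1.44226944e-03, -2.84645308e-03, -1.60823655e-03,
        5.57221697e-04, -6.15226161e-05]), 'joint_torque': array([ 1.22834565e-03, -5.94907415e+01, -3.34929800e+01,  7.00554298e-02,
        1.84089120e-02, -4.79273513e-05]), 'position': array([0.26137148, 0.5672208 , 0.20325216]), 'tool_rot': array([ 2.14217143e-01,  9.76785870e-01, -6.01809698e-04, -1.33687736e-04]), 'force': array([ 0.09039137, -0.36546347,  0.9277877 ]), 'ft_torque': array([ 0.03684991, -0.01491236,  0.01300799]), 'finger_force': 0.0, 'grip_width': 0.09191619066245445}
```

View pics/side0.png

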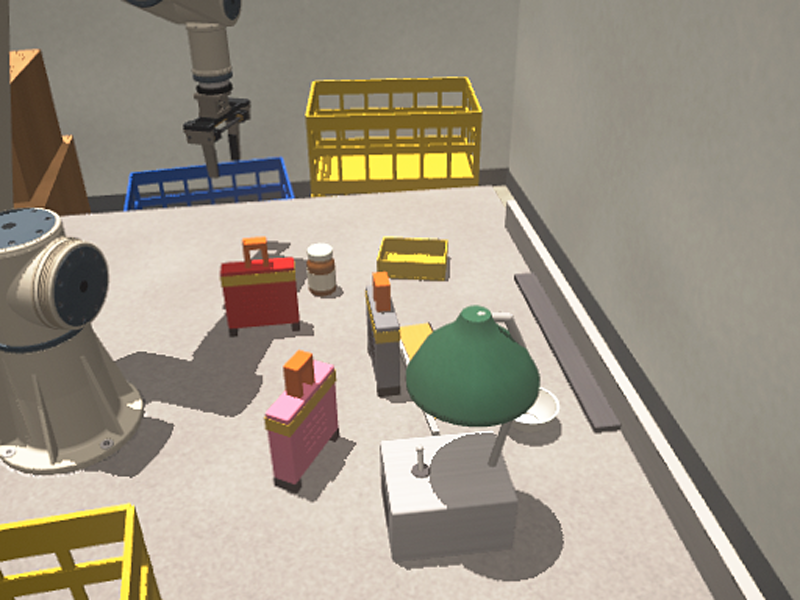

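View pics/top0.png

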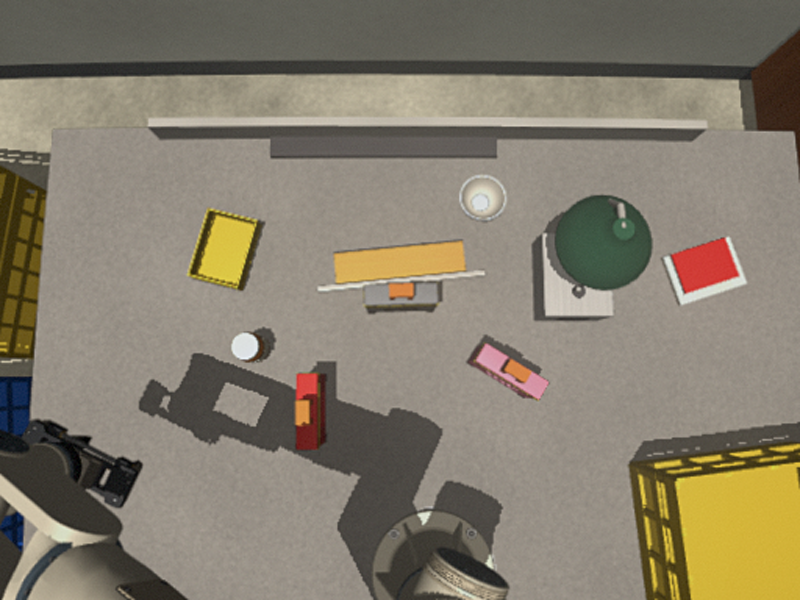

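Side: grey pack at about (383,335), with red (260,290) and pink (300,425) look-alikes. Top: grey pack at (402,292), right against the strip and plate, with red (310,410) and pink (512,370). By the description, the grey one with the orange handle is the target. I'll check it in close crops.

```bash
cat > h.py <<'E'
import numpy as np,cv2
from scipy.spatial.transform import Rotation as R
class Cam:
    def __init__(s,f):
        s.K=np.array([[f['fx'],0,f['cx']],[0,f['fy'],f['cy']],[0,0,1]]);s.d=np.array(f['dist_coeffs']);s.t=np.array(f['xyz']);s.R=R.from_quat(f['attitude']).as_matrix()
    def ray(s,uv):
        p=cv2.undistortPoints(np.array([[uv]],float),s.K,s.d)[0,0]
        return s.R@np.array([p[0],-p[1],-1])
    def at_z(s,uv,z):
        r=s.ray(uv);return s.t+r*(z-s.t[2])/r[2]
    def proj(s,P):
        c=(np.atleast_2d(P)-s.t)@s.R*[1,-1,-1]
        return cv2.projectPoints(c,np.zeros(3),np.zeros(3),s.K,s.d)[0][:,0]
def crop(img,x0,y0,x1,y1,k,name):
    c=cv2.resize(img[y0:y1,x0:x1,::-1],None,fx=k,fy=k,interpolation=cv2.INTER_CUBIC)
    for x in range(-(-x0//10)*10,x1,10):cv2.putText(c,str(x),(int((x-x0+.5)*k),8),0,.3,(0,0,255));cv2.line(c,(int((x-x0+.5)*k),10),(int((x-x0+.5)*k),15),(0,0,255))
    for y in range(-(-y0//10)*10,y1,10):cv2.putText(c,str(y),(0,int((y-y0+.5)*k)),0,.3,(0,0,255));cv2.line(c,(20,int((y-y0+.5)*k)),(26,int((y-y0+.5)*k)),(0,0,255))
    cv2.imwrite(name,c)
E
python3 - <<'E'
from h import *
t=np.load('pics/top0.npy');s=np.load('pics/side0.npy')
crop(t,200,145,315,205,6,'pics/a.png');crop(t,335,145,400,205,6,'pics/b.png')
crop(s,225,165,305,260,5,'pics/c.png');crop(s,235,265,300,325,6,'pics/d.png')
a,b,c,d=[cv2.imread(f'pics/{n}.png') for n in 'abcd']
o=np.zeros((600,800,3),np.uint8);o[:475,:400]=c;o[:360,405:405+390]=d;cv2.imwrite('pics/cd.png',o)
o=np.zeros((600,800,3),np.uint8);o[:360,:690]=a;b2=cv2.resize(b,None,fx=.66,fy=.66);o[362:362+b2.shape[0],:b2.shape[1]]=b2[:238];cv2.imwrite('pics/ab.png',o)
E
```

```text
(no output)
```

View pics/ab.png

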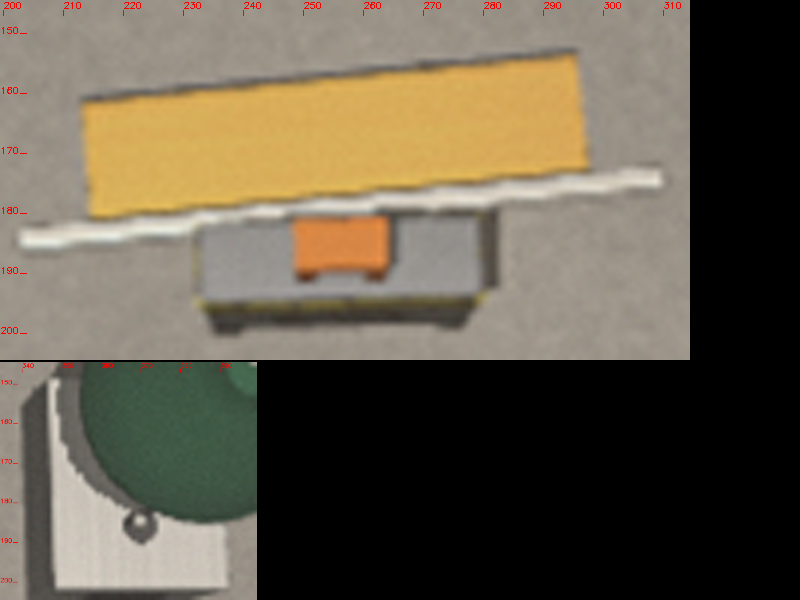

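View pics/cd.png

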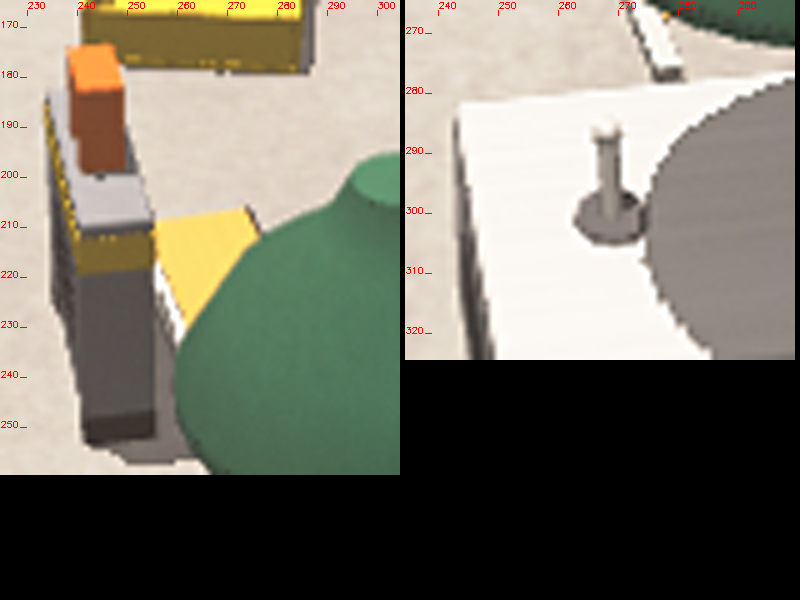

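Both crops confirm the grey pack: orange handle top at top (248–264, 180–190), box top (233–279, 180–194). Plate corners are at (212.8,160.8), (295.7,152.8), (297.5,172.8), (214.5,180.7). The toggle ball is at top (369.9,185.2) and side (268.2,286.2).

```bash
cat >> h.py <<'E'
C={'side':Cam(dict(fx=481.79087482,fy=481.79087482,cx=245.611064589,cy=187.770998755,dist_coeffs=[-0.05992044,0,0,0,0],xyz=[0.43421883,-1.02550838,0.85959732],attitude=[0.48306109,-0.02153832,-0.05811929,0.87339008])),
'top':Cam(dict(fx=390.78110715,fy=390.78110715,cx=258.915588877,cy=187.803757513,dist_coeffs=[-0.05757093,0,0,0,0],xyz=[0.39216066,0.07325665,1.29341779],attitude=[-0.04289701,0.05395464,0.70641142,-0.70443712]))}
def tri(a,b):
    A=[];o=[]
    for n,uv in(('top',a),('side',b)):
        r=C[n].ray(uv);r/=np.linalg.norm(r);M=np.eye(3)-np.outer(r,r);A.append(M);o.append(M@C[n].t)
    return np.linalg.solve(sum(A),sum(o))
E
python3 - <<'E'
from h import *
np.set_printoptions(precision=4,suppress=True)
T=C['top'];S=C['side']
P=np.array([T.at_z(p,0) for p in[(212.8,160.8),(295.7,152.8),(297.5,172.8),(214.5,180.7)]])
print('plate',P[:,:2],P.mean(0),'len',np.linalg.norm(P[0]-P[1]),np.linalg.norm(P[2]-P[3]),np.linalg.norm(P[0]-P[3]),np.linalg.norm(P[1]-P[2]))
d=(P[0]-P[1])+(P[3]-P[2]);print('yaw of y',np.arctan2(-d[0],d[1]))
print('strip ends',T.at_z((203.,184.3),.01),T.at_z((309.2,174.3),.01))
B=np.array([T.at_z(p,.148) for p in[(233.,180.5),(279.2,179.5),(279.2,193.8),(232.8,194.2)]]);print('box',B,B.mean(0))
H=np.array([T.at_z(p,.2) for p in[(248.3,180.5),(264.2,180.5),(264.2,189.8),(248.3,189.8)]]);print('handle',H,H.mean(0))
# side box top corners & foot
for n,p,z in[('boxtop near-left',(239.7,211.5),.148),('boxtop near-right',(255,208.5),.148),('foot nl',(242,253.5),0),('foot nr',(255,251),0),('handle -y bottom edges',(0,0),.148)]: print(n,S.at_z(p,z))
print('tip',tri((369.9,185.2),(268.2,286.2)),T.at_z((369.9,185.2),.132),S.at_z((268.2,286.2),.132))
print('base',S.at_z((268.8,300.7),.1),'boxcorn',T.at_z((347.9,201.6),.1),T.at_z((392.1,201.6),.1),S.at_z((243.2,281.5),.1))
E
```

```text
plate [[ 0.6627  0.2078]
 [ 0.6902 -0.0726]
 [ 0.6213 -0.0775]
 [ 0.5948  0.2012]] [0.6423 0.0647 0.    ] len 0.2817113300281525 0.27994205358196184 0.0682254404294657 0.0690375137731169
yaw of y 0.09625609476231935
strip ends [0.5812 0.2382 0.01  ] [ 0.6144 -0.1154  0.01  ]
box [[ 0.5721  0.1317  0.148 ]
 [ 0.5749 -0.0054  0.148 ]
 [ 0.5322 -0.0049  0.148 ]
 [ 0.5312  0.1321  0.148 ]] [0.5526 0.0634 0.148 ]
handle [[0.5639 0.0858 0.2   ]
 [0.5638 0.0408 0.2   ]
 [0.5373 0.0409 0.2   ]
 [0.5373 0.0858 0.2   ]] [0.5506 0.0633 0.2   ]
boxtop near-left [ 0.5305 -0.0125  0.148 ]
boxtop near-right [ 0.5713 -0.005   0.148 ]
foot nl [ 0.5341 -0.0034  0.    ]
foot nr [0.5711 0.002  0.    ]
handle -y bottom edges [-1.0866  3.2897  0.148 ]
tip [ 0.5601 -0.2805  0.1361] [ 0.5597 -0.2817  0.132 ] [ 0.5618 -0.2762  0.132 ]
base [ 0.5615 -0.2875  0.1   ] boxcorn [ 0.5133 -0.2205  0.1   ] [ 0.5128 -0.3593  0.1   ] [ 0.5138 -0.2202  0.1   ]
```

```bash
cat >> h.py <<'E'
from bench import ctrl
def tool(psi,phi=0,sgn=1):   # pack roll phi about its x (neg = onto left foot), yaw psi
    base=np.diag([1,-1,-1]) if sgn>0 else np.diag([-1,1,-1])
    return (R.from_euler('z',psi)*R.from_euler('x',phi)*R.from_matrix(base)).as_quat()
def st(m=''):
    s=ctrl.state();print(m,'t%.2f'%s['time_s'],'p',np.round(s['position'],4),'F',np.round(s['force'],1),'M',np.round(s['ft_torque'],2),'w%.4f'%s['grip_width'],flush=True);return s
E
python3 - <<'E'
from h import *
for sg in(1,-1):
    for psi,phi in((.01,0),(.01,-.22),(.83,-.22),(.83,.22),(.096,.22)):
        print(sg,psi,phi,np.round(ctrl.solve_ik([.57,.08,.17],tool(psi,phi,sg)) ,2))
    Rl=R.from_euler('y',-np.deg2rad(40))*R.from_matrix(np.diag([1,-1,-1]) if sg>0 else np.diag([-1,1,-1]))
    print(Rl.apply([0,0,1]));q=ctrl.solve_ik([.56,-.25,.13],Rl.as_quat());print(None if q is None else np.round(q,2))
E
```

```text
1 0.01 0 [ 0.14  0.31  1.77 -0.    1.06  1.7 ]
1 0.01 -0.22 [ 0.27  0.35  1.75 -0.24  1.12  1.94]
1 0.83 -0.22 [ 0.25  0.25  1.88 -0.24  0.9   1.13]
1 0.83 0.22 [0.04 0.4  1.66 0.16 1.24 0.71]
1 0.096 0.22 [-0.    0.33  1.78  0.25  1.07  1.35]
[ 0.64278761  0.         -0.76604444]
[-0.66  0.27  2.21  1.41  0.41 -0.36]
-1 0.01 0 [ 0.14  0.31  1.77 -0.    1.06 -1.44]
-1 0.01 -0.22 [ 0.27  0.35  1.75 -0.24  1.12 -1.2 ]
-1 0.83 -0.22 [ 0.25  0.25  1.88 -0.24  0.9  -2.01]
-1 0.83 0.22 [ 0.04  0.4   1.66  0.16  1.24 -2.43]
-1 0.096 0.22 [-0.    0.33  1.78  0.25  1.07 -1.79]
[ 0.64278761  0.         -0.76604444]
[-0.66  0.27  2.21  1.41  0.41  2.78]
```

```bash
python3 - <<'E'
from h import *
s=ctrl.state();p=s['position']
ctrl.move_straight([p[0],p[1],.31],feed=.3)
ctrl.move_to([.551,.063,.31],tool(.01))
s=st('above')
f=ctrl.grab_frame('side')['color'];t=ctrl.grab_frame('top')['color']
print(ctrl.move_straight([.551,.063,.175],feed=.12,f_stop=8));st('down')
ctrl.grab(grip_force=30);st('grip')
for z in(.174,.173,.172):
    ctrl.move_straight([.551,.063,z],feed=.02);st('press')
f=ctrl.grab_frame('side')['color'];t=ctrl.grab_frame('top')['color']
o=np.zeros((600,800,3),np.uint8)
crop(f,220,120,320,260,4,'pics/e.png');crop(t,200,120,300,220,4,'pics/f.png')
a=cv2.imread('pics/e.png');b=cv2.imread('pics/f.png');o[:560,:400]=a;o[:400,400:]=b;cv2.imwrite('pics/ef.png',o)
E
```

```text
above t2.69 p [0.5509 0.0636 0.3098] F [-0.2 -0.4 -0.7] M [ 0.04  0.2  -0.  ] w0.0920
False
down t4.07 p [0.5515 0.0631 0.1757] F [-0.9 -0.7 -0.3] M [ 0.    0.14 -0.02] w0.0920
grip t4.85 p [0.5511 0.0632 0.175 ] F [-0.   1.9 -1. ] M [0.25 0.04 0.02] w0.0438
press t5.10 p [0.5516 0.0634 0.1749] F [-0.6  2.8  7.2] M [ 0.21  0.4  -0.08] w0.0441
press t5.35 p [0.5521 0.0635 0.1748] F [-2.9  3.2 13.6] M [0.3  0.7  0.06] w0.0438
press t5.60 p [0.5528 0.0635 0.1748] F [-2.6  2.4 21.2] M [0.21 0.87 0.1 ] w0.0435
```

View pics/ef.png

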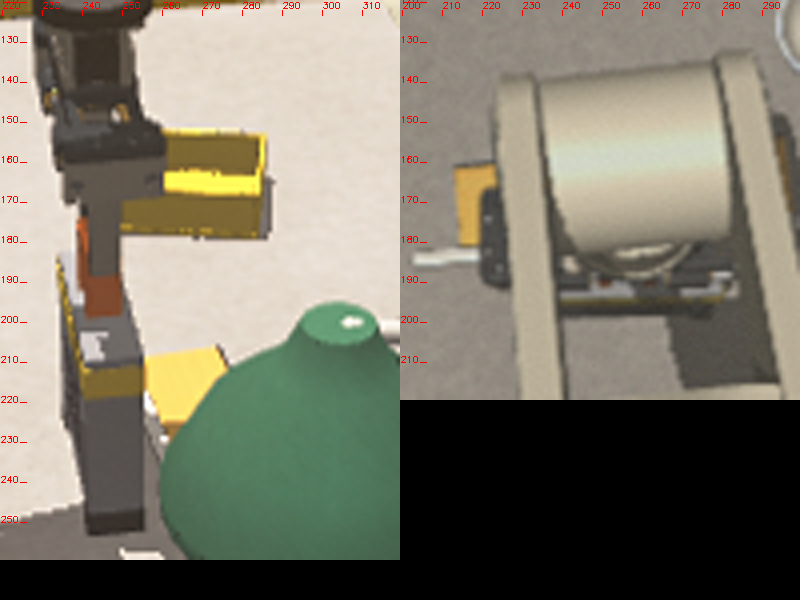

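Gripped cleanly: the fingers are on the handle and the pack is still upright, foot at side (228–245, 250). Arm stiffness is about 7 N/mm. Next I tilt onto the left foot, holding a light downward load.

```bash
cat >> h.py <<'E'
H=.1748
def run(pivot,side,a,b,n,zb,feed=.06,fz=8.):
    """move pack pose (psi,phi) a->b about pivot (side +1 left foot, -1 right foot), holding ~fz down"""
    for k in range(1,n+1):
        psi,phi=np.array(a)+(np.array(b)-a)*k/n
        g=pivot+(R.from_euler('z',psi)*R.from_euler('x',phi)).apply([0,-side*.07,H])
        ctrl.move_straight(g+[0,0,zb],tool(psi,phi),feed=feed)
        s=ctrl.state();f=s['force'];zb+=np.clip((f[2]-fz)/7000*.7,-.002,.002)
        print('t%.1f psi%.2f phi%.2f err%s F%s M%s zb%.4f w%.4f'%(s['time_s'],psi,phi,np.round((s['position']-g)*1e3,1),np.round(f,1),np.round(s['ft_torque'],2),zb,s['grip_width']),flush=True)
        if abs(f).max()>45: print('STOP');return zb
    return zb
E
python3 - <<'E'
from h import *
ctrl.move_straight([.551,.063,.1735],feed=.02);ctrl.grab(grip_force=45);s=st()
piv=np.array([.5512,.0632,0])+R.from_euler('z',.01).apply([0,.07,0]);print(piv)
zb=run(piv,1,(.01,0),(.01,-.22),5,-.0013)
print(zb)
f=ctrl.grab_frame('side')['color'];crop(f,200,110,320,260,4,'pics/g.png')
E
```

```text
t6.17 p [0.552  0.0634 0.1748] F [-0.5  2.5 10.2] M [0.19 0.37 0.03] w0.0436
[0.55050001 0.1331965  0.        ]
t6.5 psi0.01 phi-0.04 err[ 0.9 -0.1 -0.3] F[ 1.2 -3.2  8.4] M[-0.08  0.17 -0.02] zb-0.0013 w0.0438
t6.8 psi0.01 phi-0.09 err[ 0.9 -0.  -0.3] F[ 0.7 -2.3  8.8] M[-0.19  0.22 -0.03] zb-0.0012 w0.0433
t7.0 psi0.01 phi-0.13 err[ 0.9 -0.  -0.3] F[ 0.1 -3.2  7.6] M[-0.17  0.13 -0.01] zb-0.0012 w0.0436
t7.3 psi0.01 phi-0.18 err[ 0.9  0.  -0.3] F[-0.4 -2.2  8.5] M[-0.22  0.23 -0.07] zb-0.0012 w0.0436
t7.6 psi0.01 phi-0.22 err[ 0.8  0.1 -0.4] F[ 0.5 -1.7  7.9] M[-0.25  0.16  0.01] zb-0.0012 w0.0436
-0.0011806647819732616
```

View pics/g.png

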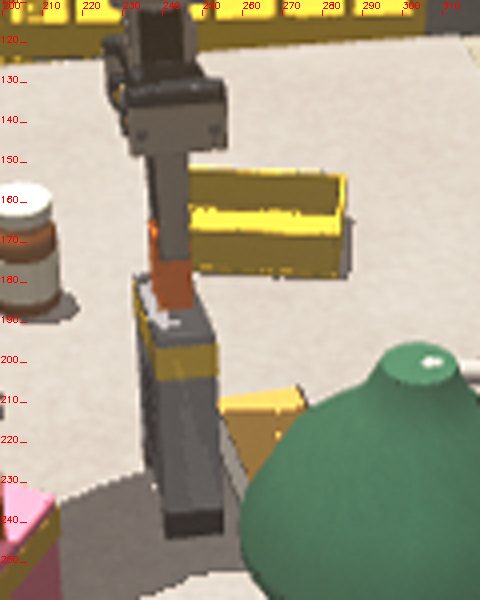

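Right foot is up about 30 mm (bottom at row 243, against 252 before) and the left foot is still loaded. Next: swing, set down, and check.

```bash
python3 - <<'E'
from h import *
piv=np.array([.5508,.1332,0])
zb=run(piv,1,(.01,-.22),(.746,-.22),8,-.0012,feed=.04)
zb=run(piv,1,(.746,-.22),(.746,-.0),5,zb,feed=.05)
st()
f=ctrl.grab_frame('side')['color'];crop(f,200,110,320,260,4,'pics/g2.png');crop(ctrl.grab_frame('top')['color'],200,110,299,210,4,'pics/g3.png')
o=np.zeros((600,880,3),np.uint8);o[:,:480]=cv2.imread('pics/g2.png');o[:400,482:878]=cv2.imread('pics/g3.png');cv2.imwrite('pics/g4.png',o[:,:800])
E
```

```text
t7.9 psi0.10 phi-0.22 err[ 0.7 -0.1 -0.4] F[-0.4 -0.5  6.3] M[0.18 0.24 0.04] zb-0.0014 w0.0433
t8.2 psi0.19 phi-0.22 err[ 0.8 -0.1 -0.4] F[-0.7 -1.2  8.2] M[0.12 0.3  0.03] zb-0.0014 w0.0437
t8.4 psi0.29 phi-0.22 err[ 0.8 -0.1 -0.4] F[-0.6 -1.1  7.1] M[0.17 0.33 0.06] zb-0.0014 w0.0437
t8.7 psi0.38 phi-0.22 err[ 0.8 -0.  -0.4] F[-0.4 -0.   8.3] M[0.24 0.38 0.07] zb-0.0014 w0.0437
t8.9 psi0.47 phi-0.22 err[ 0.8 -0.  -0.4] F[-0.2 -0.7  7.3] M[0.16 0.35 0.07] zb-0.0015 w0.0438
t9.2 psi0.56 phi-0.22 err[ 0.9 -0.  -0.4] F[ 0.5 -0.   7.9] M[0.19 0.35 0.1 ] zb-0.0015 w0.0435
t9.4 psi0.65 phi-0.22 err[ 0.9 -0.  -0.4] F[-0.6 -0.6  8.7] M[0.13 0.36 0.12] zb-0.0014 w0.0435
t9.7 psi0.75 phi-0.22 err[ 0.9 -0.  -0.4] F[ 0.3 -0.5  7.8] M[0.14 0.35 0.08] zb-0.0014 w0.0435
t10.0 psi0.75 phi-0.18 err[ 1.  -0.3 -0.5] F[-0.6  0.7 10.2] M[0.29 0.58 0.12] zb-0.0012 w0.0436
t10.3 psi0.75 phi-0.13 err[ 0.9 -0.3 -0.4] F[-0.1 -0.3 10. ] M[0.31 0.51 0.05] zb-0.0010 w0.0433
t10.6 psi0.75 phi-0.09 err[ 0.8 -0.4 -0.4] F[ 1.3 -1.   9.8] M[0.29 0.37 0.08] zb-0.0008 w0.0434
t10.9 psi0.75 phi-0.04 err[ 0.7 -0.3 -0.3] F[ 1.1 -0.8  9.2] M[0.31 0.35 0.07] zb-0.0007 w0.0431
t11.3 psi0.75 phi0.00 err[ 0.4  0.2 -0. ] F[-1.   1.6 10.9] M[0.27 0.3  0.12] zb-0.0004 w0.0435
 t11.26 p [0.5987 0.082  0.1748] F [-1.   1.6 10.9] M [0.27 0.3  0.12] w0.0435
```

View pics/g4.png

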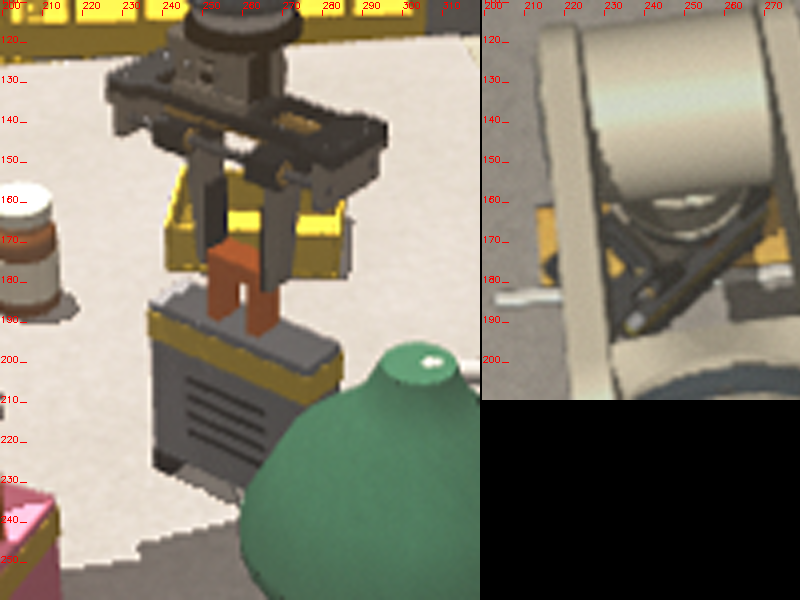

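Set down upright: the left foot is behind the strip at side (241,226) and the right foot is over it. From the arm's pose, the right foot edge sits at about 0 in plate x. Now I tip onto the right foot and bring the left one across.

```bash
python3 - <<'E'
from h import *
piv=np.array([.6458,.0306,0])
zb=run(piv,-1,(.746,0),(.746,.22),5,-.0008,feed=.05)
zb=run(piv,-1,(.746,.22),(.096,.22),7,zb,feed=.04)
zb=run(piv,-1,(.096,.22),(.096,0),5,zb,feed=.05)
s=st()
# unload, release, rise
p=s['position'];ctrl.move_straight([p[0],p[1],H+.0003],feed=.02);s=st()
ctrl.ungrasp();st()
ctrl.move_straight([p[0],p[1],.31],feed=.15)
ctrl.move_to([.42,-.1,.36],tool(.096));st('away')
f=ctrl.grab_frame('side')['color'];crop(f,215,130,315,280,4,'pics/k2.png');crop(ctrl.grab_frame('top')['color'],200,130,300,210,4,'pics/k3.png')
o=np.zeros((600,800,3),np.uint8);o[:,:400]=cv2.imread('pics/k2.png');o[:320,400:]=cv2.imread('pics/k3.png');cv2.imwrite('pics/k4.png',o)
E
```

```text
t11.7 psi0.75 phi0.04 err[ 0.   0.3 -0.4] F[-2.4  3.4  9.8] M[0.28 0.22 0.03] zb-0.0006 w0.0437
t12.0 psi0.75 phi0.09 err[-0.   0.3 -0.4] F[-2.6  3.6  8.3] M[0.3  0.24 0.04] zb-0.0006 w0.0436
t12.3 psi0.75 phi0.13 err[-0.   0.2 -0.4] F[-1.3  2.   8.1] M[0.33 0.16 0.06] zb-0.0006 w0.0439
t12.6 psi0.75 phi0.18 err[ 0.   0.1 -0.4] F[-1.4  2.1  7.7] M[ 0.35  0.21 -0.  ] zb-0.0006 w0.0435
t12.9 psi0.75 phi0.22 err[ 0.   0.1 -0.4] F[-0.5  1.   9. ] M[ 0.34  0.25 -0.05] zb-0.0005 w0.0439
t13.2 psi0.65 phi0.22 err[-0.1  0.1 -0.4] F[-0.9  1.6  7.6] M[ 0.08 -0.01 -0.05] zb-0.0005 w0.0436
t13.4 psi0.56 phi0.22 err[-0.1  0.  -0.4] F[0.3 0.7 6.5] M[ 0.   -0.01 -0.08] zb-0.0007 w0.0435
t13.7 psi0.47 phi0.22 err[-0.  -0.  -0.5] F[0.4 0.3 7.9] M[-0.09 -0.01 -0.05] zb-0.0007 w0.0433
t13.9 psi0.37 phi0.22 err[ 0.  -0.  -0.4] F[-0.9  0.   7.2] M[-0.15  0.03 -0.11] zb-0.0008 w0.0433
t14.2 psi0.28 phi0.22 err[ 0.  -0.1 -0.5] F[ 0.6 -0.2  8.3] M[-0.18  0.11 -0.08] zb-0.0008 w0.0438
t14.4 psi0.19 phi0.22 err[ 0.  -0.1 -0.5] F[-0.2  0.6  7.9] M[-0.26  0.16 -0.02] zb-0.0008 w0.0435
t14.7 psi0.10 phi0.22 err[
[... 203 characters left out ...]
 0.2 -0.6] F[-0.6  0.2  6.5] M[-0.59  0.18 -0.09] zb-0.0008 w0.0436
t15.6 psi0.10 phi0.09 err[ 0.   0.2 -0.6] F[-0.9  0.3  9.3] M[-0.62  0.17 -0.08] zb-0.0007 w0.0437
t15.9 psi0.10 phi0.04 err[-0.   0.2 -0.6] F[-0.3  0.3  8.2] M[-0.68  0.18 -0.12] zb-0.0007 w0.0438
t16.3 psi0.10 phi-0.00 err[ 0.3 -0.7  0. ] F[-0.1 -5.  11.1] M[-0.72  0.27 -0.04] zb-0.0004 w0.0437
 t16.27 p [0.6394 0.0995 0.1748] F [-0.1 -5.  11.1] M [-0.72  0.27 -0.04] w0.0437
 t16.52 p [0.6391 0.0992 0.1748] F [ 0.  -2.   2.5] M [-0.21  0.11  0.02] w0.0435
 t17.35 p [0.6394 0.0996 0.1751] F [ 0.2 -0.5  0.4] M [ 0.04  0.12 -0.  ] w0.0921
away t19.55 p [ 0.4208 -0.0997  0.3599] F [-0.5  0.1  0.1] M [-0.01  0.16  0.01] w0.0919
```

View pics/k4.png

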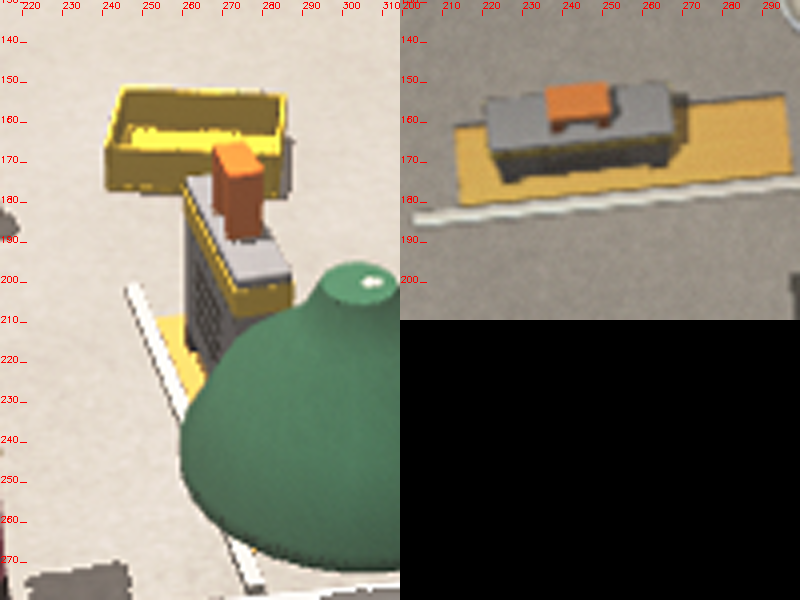

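The pack stands upright on the plate in both views: foot bottoms at top (226,175) and (262,171), inside the plate. Now for the switch, with a numeric check of the feet and the pink look-alike first.

```bash
python3 - <<'E'
from h import *
T=C['top']
u=np.array([.9954,.0959]);v=np.array([-.0959,.9954])
for p in((226,175),(262.5,170.5)):
    P=T.at_z(p,0)[:2]-[.6423,.0647];print('near foot plate xy',P@u,P@v)
print('pink',T.at_z((331,236),.2),T.at_z((303,222),.148),T.at_z((350,248),.148))
L=R.from_euler('y',-np.deg2rad(40))*R.from_matrix(np.diag([1,-1,-1]));q=L.as_quat();zt=L.apply([0,0,1])
tcp=lambda y,back=0:np.array([.570,y,.120])-zt*(.017+back)
for y,b in((-.235,.13),(-.235,0),(-.279,0)):print(tcp(y,b),np.round(ctrl.solve_ik(tcp(y,b),q),2))
ctrl.grab(grip_force=20)
ctrl.move_to(tcp(-.235,.13),q);st('pre')
print(ctrl.move_straight(tcp(-.235),feed=.1,f_stop=6));st('in')
f=ctrl.grab_frame('side')['color'];crop(f,200,220,330,330,6,'pics/s.png')
E
```

```text
near foot plate xy -0.0186504032483634 0.10042999722127531
near foot plate xy -0.015288244760867365 -0.022987198475375874
pink [ 0.40672733 -0.14503086  0.2       ] [ 0.44869992 -0.07390368  0.148     ] [ 0.37219363 -0.21040756  0.148     ]
[ 0.47551022 -0.235       0.23260853] [-0.78 -0.04  2.26  0.94  0.6   0.08]
[ 0.55907261 -0.235       0.13302276] [-0.64  0.25  2.23  1.42  0.4  -0.35]
[ 0.55907261 -0.279       0.13302276] [-0.72  0.29  2.18  1.33  0.45 -0.33]
pre t22.07 p [ 0.4761 -0.2349  0.2333] F [-0.3  0.5  0.9] M [0.01 0.44 0.02] w0.0006
False
in t23.52 p [ 0.5591 -0.235   0.1333] F [0.3 1.1 0.6] M [-0.02  0.44  0.04] w0.0005
```

View pics/s.png

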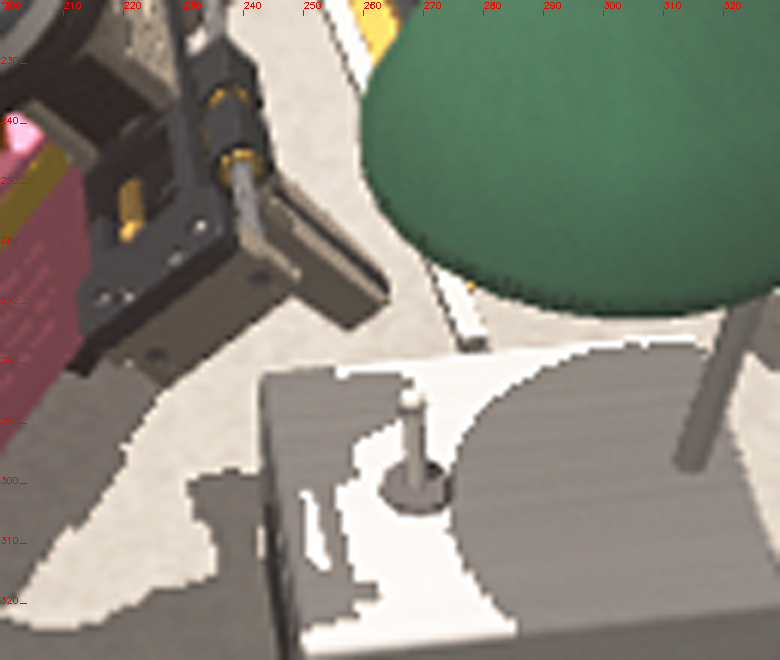

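Finger end edge at side (256–264, 268–275) and ball at (267.5,286). I'll check the projected x-alignment before pushing.

```bash
python3 - <<'E'
from h import *
S=C['side']
print(S.proj([[.570,-.253,.120],[.570+.0077,-.253,.120+.0064],[.570-.0077,-.253,.120-.0064],[.5615,-.279,.132],[.5615,-.290,.102]]))
for w in(.01,.018):print(S.proj([[.570,-.235-w,.120]]))
# where would the finger face be at the ball's y
print(S.proj([[.570+.0077,-.275,.1264],[.570-.0077,-.275,.1136]]))
E
```

```text
[[270.15049231 282.49111391]
 [273.64602223 279.98548198]
 [266.67300184 284.98274016]
 [268.2778843  287.12380034]
 [268.99607422 300.8797937 ]]
[[269.55582644 279.99912238]]
[[270.15049231 282.49111391]]
[[275.38559377 286.97525481]
 [268.28168254 292.02099868]]
```

```bash
python3 - <<'E'
from h import *
print('nose',ctrl.nose_length)
S=C['side']
s=ctrl.state();L=R.from_quat(s['tool_rot']);zt=L.apply([0,0,1]);p=np.array(s['position'])
print('TCP px',S.proj([p,p+zt*ctrl.nose_length]))
print(ctrl.move_straight(p+zt*.02,feed=.03,f_stop=4));s=st('probe');d=(s['position']-p)@zt;print('advanced',d)
f=ctrl.grab_frame('side')['color'];crop(f,200,220,330,330,6,'pics/s2.png')
E
```

```text
nose 0.017
TCP px [[263.98287188 272.93930387]
 [268.81876993 276.83731616]]
False
probe t24.38 p [ 0.5719 -0.235   0.118 ] F [0.1 0.4 0.1] M [ 0.06  0.43 -0.01] w0.0006
advanced 0.020045483336726184
```

View pics/s2.png

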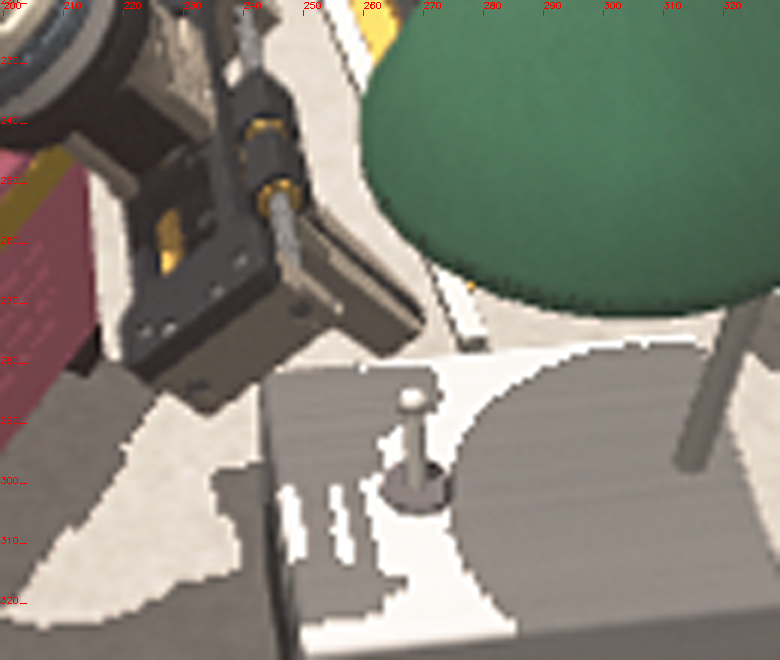

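Finger end now at side (264–270, 274–279) with no contact, so the true fingertip is about at the TCP. I'll go 6 mm deeper, then push towards -y with a force guard.

```bash
python3 - <<'E'
from h import *
s=ctrl.state();L=R.from_quat(s['tool_rot']);zt=L.apply([0,0,1]);p=np.array(s['position'])+zt*.006
print(ctrl.move_straight(p,feed=.03,f_stop=5));st('deep')
for y in(-.255,-.265,-.272,-.279,-.284,-.289):
    r=ctrl.move_straight([p[0],y,p[2]],feed=.04,f_stop=10);st(f'{y} {r}')
    if r:break
ctrl.move_straight([p[0],-.235,p[2]],feed=.1)
b=[p[0],-.235,p[2]]-zt*.15
ctrl.move_straight(b,feed=.15);st('back')
f=ctrl.grab_frame('side')['color'];crop(f,230,260,300,325,5,'pics/u1.png');t=ctrl.grab_frame('top')['color'];crop(t,195,145,315,205,3,'pics/u2.png');crop(t,340,160,400,210,6,'pics/u3.png')
o=np.zeros((600,800,3),np.uint8)
for n,(x,y) in(('u1',(0,0)),('u2',(0,330)),('u3',(400,0))):
    i=cv2.imread(f'pics/{n}.png');o[y:y+i.shape[0],x:x+i.shape[1]]=i
i=cv2.resize(t[:,:,::-1],(400,300));o[300:,400:]=i;cv2.imwrite('pics/u.png',o)
E
```

```text
False
deep t24.78 p [ 0.5758 -0.235   0.1133] F [-0.9 -0.2  0.7] M [ 0.    0.46 -0.01] w0.0007
-0.255 False t25.43 p [ 0.5756 -0.2552  0.1134] F [0.7 0.1 0.2] M [-0.01  0.45  0.04] w0.0005
-0.265 False t25.83 p [ 0.5758 -0.2651  0.1136] F [1.4 1.5 1.9] M [0.22 0.24 0.16] w0.0005
-0.272 False t26.16 p [ 0.5757 -0.2726  0.1134] F [-0.7 -0.1  0. ] M [-0.03  0.38  0.05] w0.0005
-0.279 False t26.48 p [ 0.5758 -0.2794  0.1135] F [-0.5 -1.   0.4] M [0.03 0.51 0.02] w0.0001
-0.284 True t26.69 p [ 0.5755 -0.2811  0.1129] F [1.1 3.6 2.1] M [0.5 0.1 0.4] w0.0004
back t28.46 p [ 0.4794 -0.235   0.2278] F [-0.6 -0.4  0.5] M [-0.03  0.42  0.03] w0.0005
```

View pics/u.png

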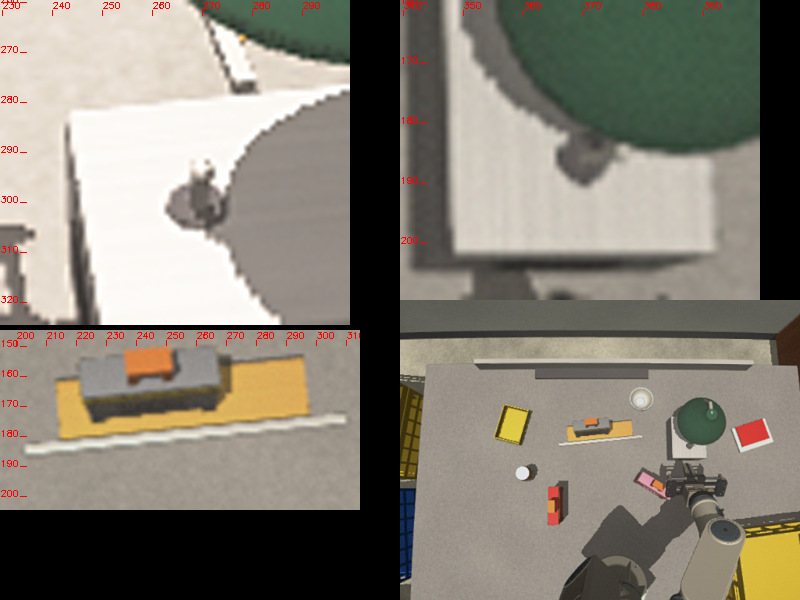

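Side: the ball has moved from row 286 to about 292, so the bat leans to -y (on). The pack stands on the plate, the jar, tray and bowl haven't moved, and the gripper is free. Handing in.

```bash
python3 -c "
from bench import ctrl
print(ctrl.finish_job())"
```

```text
the job is handed in; nothing more can be done
None
```

I walked the pack over the strip and it stands upright with both feet on the brass plate. The toggle is switched on, nothing else moved in the pictures, and I handed the job in at about 28.5 s; no verdict was shown.

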